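# Arm the laser scanner with its key and hold the shutter open

### The job

Get the laser scanner ready for a profile of the fossil: take the red key from its wooden stand, push it fully down into the key switch of the white control box and turn it clockwise as far as it goes. Then, leaving the key in the switch, swing the scanner's spring-loaded shutter arm clockwise (seen from above) by its orange grip all the way to its stop and keep holding it there: the program finishes while the arm is held open. Leave the blue key and the other things on the table as they are.

Things in the scene. Friction and masses are not known exactly. Their poses are not given: they have to be found in the camera images.
- key_grip (a point): Red key, upright in the stand at the start: point on its centre line to grip at, 26 mm above the shoulder. The red handle is 10 mm thick (along the key's x), 32 mm wide (y) and 46 mm tall, from 26 mm below to 20 mm above this point. z points up along the key; it is alike both ways round. Mass about 40 g
- key_shoulder (a point): Same key: centre of its shoulder, the underside of the handle. Below it a brass blade 6 mm (x) by 14 mm (y), 28 mm long. At the start the shoulder rests on the wooden stand (60 x 150 x 32 mm), the blade in a slot with 0.75 mm play a side: lift it 30 mm or more to free it. Fully home in the switch, this point lies on the keyway point
- spare_grip (a point): Blue key of the same size, in the other slot of the same stand (80 mm away), same point as key_grip. To be left alone; which slot holds which key varies
- keyway (a point): Centre of the mouth of the keyway, on the flat top of the switch's round steel barrel (43 mm across), 56 mm above the table, 6 mm above the white control box (130 x 120 x 50 mm). Slot straight down, 6 mm (x) by 14 mm (y) plus 0.75 mm play a side, 30 mm deep, mouth chamfered. The frame turns with the barrel; the key fits when its x is parallel to this x, either way round
- key_switch (a joint): Turn of the switch barrel, rad: 0 is off (at the start), growing clockwise seen from above, to a stop at 1.2 (on). Turned by the key in it, with some 0.15 rad of play between key and barrel; light friction keeps it where it is left
- shutter (a joint): Angle of the shutter arm, rad: 0 is shut (blade in front of the scanner's window), growing clockwise seen from above, to the stop at 1.1 (open). A spring drives it back to 0: on the orange grip it takes about 2 N to start and about 5 N at the stop; let go, it snaps shut
- shutter_grip (a point): Middle of the upright orange round grip at the free end of the shutter arm, 126 mm above the table, 85 mm from the pivot axis. The grip is 14 mm in diameter and 52 mm tall, from 30 mm below to 22 mm above this point; the arm's top face is 29 mm below it. x points from the pivot outward along the arm, z up; the frame turns with the arm
- pivot (a point): Point on the vertical pivot axis of the shutter arm, level with shutter_grip (126 mm above the table); x points to the window, where the arm lies when shut. Below it the scanner's white drum, 100 mm across and 88 mm tall, on a base 140 x 140 x 12 mm; the arm's hub over the drum reaches 115 mm above the table. It does not turn with the arm
- gauge: Orange and black contour gauge lying on the table, about 110 x 170 x 20 mm; origin at the centre of its underside. Leave alone
- card_box: Small open white card box 60 x 85 x 35 mm; origin at the centre of its underside. Leave alone
- tooth: Cast of a fossil tooth, 40 mm across and 37 mm tall; origin at the centre of its underside. Leave alone
- jar: Small jar, 52 mm across, 70 mm tall; origin at the centre of its underside. Leave alone
- brush: Brush lying on the table, about 200 mm long. Leave alone
Not all that is in view belongs to the job. Several things look just like the part that bears key_grip: the one meant starts farthest from the robot's base. Leave any black look-alike of the part that bears shutter alone.

How it is judged:
By the outcome, as a careful person would: the job done as asked, in the order asked, and still so for the second after the job is handed in, while the arm keeps its last pose, push and grip.
It also fails if it takes over 64 s, if anything falls off the work surface, if the arm or the gripper's body presses on something with over 40 N, if the wrist force passes 120 N, or if a joint passes its speed limit or range.

### The arm

A 6-joint arm with a two-finger parallel gripper is mounted at the origin on the work surface. World frame = base frame: x ahead of the robot, y to its left, z up, the work surface at z = 0. Lengths are in mm, angles in degrees, forces in N, time in s.
With the tool pointing down it reaches from about 350 to 975 mm from the base axis. Payload 4.9 kg.
Tool frame: the origin (TCP) lies on the centre line of the jaws, within the pads' length; the fingertips stand 19 mm ahead of it and the grasp point (between the pads) is the TCP (ctrl.tip_extent is the z of the fingertips in the tool frame, in mm); z points along the fingers, x is the direction in which the jaws open and shut, and the axes are right-handed (so a half turn about z gives the same grasp; the last joint's range is limited). The gripper opens to 85 mm and grips with 20 to 120 N. Pads are 22 mm wide; open, the fingers measure 114 mm over their backs; the gripper's body (76 mm by 85 mm) begins 54 mm behind the grasp point. The pads swing forward as they close: fully open they stand 13 mm farther back than shut.
Start: joints at [-78.323, 3.019, 92.412, -0, 84.569, -6.818], TCP at [198.259, -592.702, 250.304] pointing down, gripper open.
Joint ranges: [-172.51, 172.51], [-57.92, 126.97], [3.15, 148.05], [-58.71, 238.71], [5.1, 150.11], [-179.66, 179.66]. Speed limits (degrees/s): [147.25, 147.25, 180, 180, 180, 180].

### API

Orientations are given as [roll, pitch, yaw] about the fixed x, y, z axes, in that order (R = Rz(yaw) Ry(pitch) Rx(roll)).
In Python, from rig import monitor, vision, ticket, ctrl gives the robot as it stands.
- The arm moves only by the shell command python3 -m crank 'ROWS' [FORCE]. ROWS is JSON, a list that holds one entry, the list of rows, each a list of 7 numbers: the shift along the tool's x, y, z in cm, then the turn, a rotation vector about the tool's x, y, z in rad, then the closure in counts, from 0 (fully open) to 255 (shut). In form: [[[x, y, z, ax, ay, az, fingers], ...]]. A call has 1 to 10 rows; each row is the pose to reach, as a shift and turn from the pose commanded when the call began, along the tool's axes at that moment; what a row does not reach only later rows make up. A row lasts 1/12 s, in which the tool goes at most 41.7 mm and 7.16 degrees, less where a joint would pass 70% of its speed; a pose out of reach is approached as far as the arm can. A call with a gripper value outside its range is refused whole. The fingers move at their own pace and stop on an object; FORCE is the grip in N (left out, the last holds). Time passes only in rows, so rows that repeat a pose let the fingers close. It gives the time, the measured TCP pose, the force and the opening at its end, in the units of the state.
- monitor.observe(): the state, without advancing time (a new reading comes with each control period).
- vision.read_camera(name): name is "side" or "top" or "wrist"; returns a dict with "image" (400x640x3 uint8, red, green, blue), "camera_matrix" (3x3 intrinsics, pixels), "rvec" (rotation vector, rad) and "tvec" (3), from world to camera coordinates, as OpenCV has them. Camera axes: x right, y down, z forward; pixel columns grow to the right and rows downward; lengths in mm; the calibration is good to about 2 mm. A picture is of the moment at which its call begins. There is no depth.
- ticket.finish_job(): hands the job in, once; it reports no verdict.
The state is a dict: "clock": time; "joint_positions": joint angles; "dq": joint speeds; "effort": joint torques, N m; "eef_pos": TCP position; "eef_rot": TCP orientation; "wrist_force": force on the tool from outside, world axes, zero at the start; "ft_torque": the same for the moment, N m; "gripper_width": opening from 0.0 (shut) to 1.0 (fully open).
Only numpy, scipy, OpenCV 4.12 (cv2) and the standard library are available. Lean on these libraries where they do the work, as an engineer would, in place of code of your own. Each camera call takes 0.05 s, during which the arm holds its last target. There are 200 camera calls.

## Working session

There is one attempt and no reset: what is moved stays moved. The work goes in short steps, Python scripts to look and compute and a shell command to move; the robot and the scene stay as the last step left them, time stands still between calls to the robot, and variables do not carry over. Pictures are saved under pics/ and viewed, on a budget of 10 in all, crops included, one or two more only if the job needs it, and the job is handed in when it is done.

```bash
ls; mkdir -p pics
cat > h.py <<'E'
import numpy as np, cv2
from rig import monitor, vision, ticket, ctrl
from scipy.spatial.transform import Rotation as Ro
def cam(n,save=None):
    c=vision.read_camera(n)
    if save: cv2.imwrite('pics/'+save+'.png',c['image'][:,:,::-1])
    return c
def ray(c,uv):
    R=cv2.Rodrigues(np.array(c['rvec'],float))[0];t=np.array(c['tvec'],float).ravel()
    d=R.T@np.linalg.inv(np.array(c['camera_matrix']))@np.array([uv[0],uv[1],1.])
    return -R.T@t,d
def onplane(c,uv,z):
    o,d=ray(c,uv);return o+d*(z-o[2])/d[2]
def proj(c,p):
    return cv2.projectPoints(np.array([p],float),np.array(c['rvec'],float),np.array(c['tvec'],float),np.array(c['camera_matrix'],float),None)[0].ravel()
def inter(c1,u1,c2,u2):
    o1,d1=ray(c1,u1);o2,d2=ray(c2,u2);d1/=np.linalg.norm(d1);d2/=np.linalg.norm(d2)
    s=np.linalg.lstsq(np.array([d1,-d2]).T,o2-o1,rcond=None)[0]
    a,b=o1+s[0]*d1,o2+s[1]*d2
    return (a+b)/2,np.linalg.norm(a-b)
def blobs(c,lo,hi,amin=30):
    h=cv2.cvtColor(c['image'],cv2.COLOR_RGB2HSV)
    if lo[0]>hi[0]:
        m=cv2.inRange(h,lo,(180,)+tuple(hi[1:]))|cv2.inRange(h,(0,)+tuple(lo[1:]),hi)
    else: m=cv2.inRange(h,lo,hi)
    n,l,s,ce=cv2.connectedComponentsWithStats(m)
    return [(s[i].tolist(),ce[i].round(1).tolist()) for i in range(1,n) if s[i][4]>=amin],l
E
python3 - <<'E'
from h import *
for n in('top','side'):
    c=cam(n,n+'0'); print(n,ray(c,(320,200)),c['camera_matrix'][0])
s=monitor.observe();print(s)
E
```

```text
pics
top (array([ 234.0627625 , -105.43099186, 1558.44532499]), array([ 0.19239981, -0.01140697, -0.98145066])) [513.56151749   0.         310.46707787]
side (array([ 400.17680243, -921.45081432,  628.80445434]), array([ 0.09250497,  0.83071961, -0.54898449])) [402.72702581   0.         321.2449779 ]
{'clock': 0.1, 'joint_positions': array([-7.83251406e+01,  3.05197914e+00,  9.24837858e+01,  2.35056022e-04,
        8.45682143e+01, -6.81678645e+00]), 'dq': array([ 0.06462783, -0.14901976, -0.13329877,  0.02355904,  0.01434729,
        0.01919377]), 'effort': array([ 1.03902956e-03, -3.94901133e+01, -3.71364856e+01,  1.97741974e-05,
        3.85912033e-03,  3.39347494e-06]), 'eef_pos': array([ 198.13845669, -592.2102311 ,  249.20670043]), 'eef_rot': array([-1.79987426e+02,  1.03216455e-01, -7.15083653e+01]), 'wrist_force': array([ 0.89232958, -0.38896301, -0.12514486]), 'ft_torque': array([ 0.0100475 , -0.02623697, -0.03784745]), 'gripper_width': 0.9989636872573698}
```

View pics/top0.png

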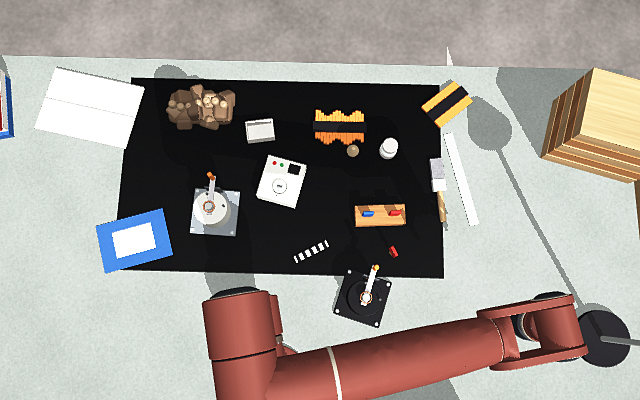

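View pics/side0.png

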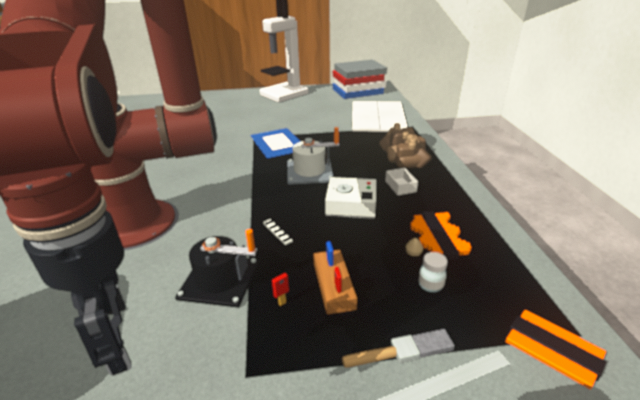

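The top view shows the stand at (380,215) with the red key at its right end (395,212) and the blue one at (368,213). The white box is at (280,182), its barrel at (279,186). The white scanner is at (210,208), with the orange grip near (211,175). A decoy red key is at (393,251) and the black scanner at (365,295).

Run:
```python
from h import *
t=cam('top');s=cam('side')
for nm,c in(('top',t),('side',s)):
    print(nm,'red',blobs(c,(172,140,90),(4,255,255),12)[0]);print('blue',blobs(c,(105,140,60),(125,255,255),12)[0]);print('or',blobs(c,(8,170,120),(18,255,255),8)[0])
print('key red',onplane(t,(395,212),75),inter(t,(395,212),s,(338,280)))
print('blue',onplane(t,(368,213.5),75),inter(t,(368,213.5),s,(330,254)))
print('keyway',onplane(t,(279.5,186),56),inter(t,(279.5,186),s,(345,188)))
print('grip',onplane(t,(211,175),145),inter(t,(211,175),s,(336.5,136)))
print('pivot',onplane(t,(209,207),115), inter(t,(209,207),s,(309,143)))
```

```text
top red [([0, 100, 2, 31, 46], [0.3, 117.3]), ([389, 210, 13, 6, 63], [394.8, 212.4]), ([389, 246, 9, 12, 59], [393.2, 251.3]), ([204, 292, 132, 103, 3800], [260.6, 340.7]), ([565, 295, 9, 10, 61], [569.3, 299.3]), ([561, 305, 23, 41, 298], [574.6, 324.5]), ([541, 309, 21, 37, 342], [551.1, 326.5]), ([484, 310, 13, 9, 77], [490.3, 314.1]), ([496, 316, 16, 20, 140], [504.2, 325.4]), ([334, 322, 181, 78, 4098], [430.2, 357.3]), ([508, 332, 11, 19, 57], [513.0, 340.1]), ([577, 345, 11, 11, 67], [583.1, 350.2]), ([213, 360, 28, 40, 738], [226.5, 380.1])]
blue [([0, 76, 14, 63, 358], [8.2, 111.6]), ([96, 208, 77, 65, 2275], [134.0, 240.4]), ([365, 211, 9, 2, 17], [369.2, 211.5]), ([362, 212, 11, 5, 27], [366.4, 214.5])]
or [([446, 89, 11, 9, 14], [450.9, 92.6]), ([434, 99, 9, 7, 12], [438.2, 102.3]), ([421, 107, 8, 6, 9], [424.2, 109.6]), ([444, 107, 8, 7, 8], [447.5, 110.0]), ([352, 110, 9, 12, 21], [355.1, 113.9]), ([329, 113, 25, 9, 63], [340.9, 118.2]), ([357, 115, 7, 7, 16], [360.8, 119.1]), ([434, 118, 6, 10, 15], [436.4, 123.0]), ([315, 132, 49, 13, 442], [338.7, 136.8]), ([207, 17
[... 1810 characters left out ...]
552.5, 357.8])]
key red [ 494.97599449 -343.0608248    75.        ] (array([ 497.56869123, -346.28086642,   54.77446354]), np.float64(1.9001516190649068))
blue [ 488.39470129 -264.06163141   75.        ] (array([ 492.02688098, -266.25460197,   54.50210384]), np.float64(0.23238132186144594))
keyway [ 5.68087394e+02 -5.20332175e-01  5.60000000e+01] (array([ 5.70544511e+02, -2.90957595e-01,  5.19820848e+01]), np.float64(3.0567590339209283))
grip [575.00791234 188.56013576 145.        ] (array([580.26595236, 194.0105032 , 118.83292937]), np.float64(2.0520858275521143))
pivot [488.13634889 194.32670642 115.        ] (array([492.9734019 , 197.55160511,  99.82126434]), np.float64(4.26505879302375))
```

```bash
cat >> h.py <<'E'
def go(x,y,z,yaw):
    "shift (cm) and rotvec in tool axes to a tool-down pose"
    s=monitor.observe();R=Ro.from_euler('xyz',s['eef_rot'],degrees=True)
    d=R.inv().apply(np.array([x,y,z])-s['eef_pos'])/10
    r=(R.inv()*Ro.from_euler('xyz',[180,0,yaw],degrees=True)).as_rotvec()
    print('pos',s['eef_pos'].round(1),s['eef_rot'].round(1),'F',s['wrist_force'].round(1),'w',round(s['gripper_width'],3),'t',s['clock'],'j',s['joint_positions'].round(0))
    print('-> shift',d.round(2),'turn',r.round(3))
E
python3 -c "
from h import *
go(480,-343,220,0)"
```

```text
pos [ 198.2 -592.4  249.6] [-1.80e+02  1.00e-01 -7.15e+01] F [-0.9 -0.3  0. ] w 0.996 t 0.2 j [-78.   3.  92.  -0.  85.  -7.]
-> shift [-14.71 -34.63   2.98] turn [-1.000e-03  1.000e-03 -1.248e+00]
```

```bash
R='[-14.7,-34.6,3,0,0,-1.248,0]'; python3 -m crank '[[[-14.7,-34.6,3,0,0,-1.248,0],[-14.7,-34.6,3,0,0,-1.248,0],[-14.7,-34.6,3,0,0,-1.248,0],[-14.7,-34.6,3,0,0,-1.248,0],[-14.7,-34.6,3,0,0,-1.248,0],[-14.7,-34.6,3,0,0,-1.248,0],[-14.7,-34.6,3,0,0,-1.248,0],[-14.7,-34.6,3,0,0,-1.248,0],[-14.7,-34.6,3,0,0,-1.248,0],[-14.7,-34.6,3,0,0,-1.248,0]]]' 30
python3 - <<'E'
from h import *
c=cam('wrist','w1');o,d=ray(c,(320,200));print(o,d)
s=monitor.observe();print(s['eef_pos'],s['eef_rot'])
print(proj(c,(495,-343,78)))
E
```

```text
clock: 1.03
eef_pos: [483.4, -338.5, 219.3]
eef_rot: [-179.8, -0.1, 0.7]
wrist_force: [-0.3, -0.2, 0.0]
gripper_width: 0.996
[ 482.13986102 -257.31636142  342.41505789] [-3.71078408e-04 -3.07924635e-01 -9.51463481e-01]
[ 481.93106255 -340.29221955  219.40866323] [-1.79911714e+02  3.18471426e-02  8.75835346e-01]
[333.97805718 200.27538416]
```

View pics/w1.png

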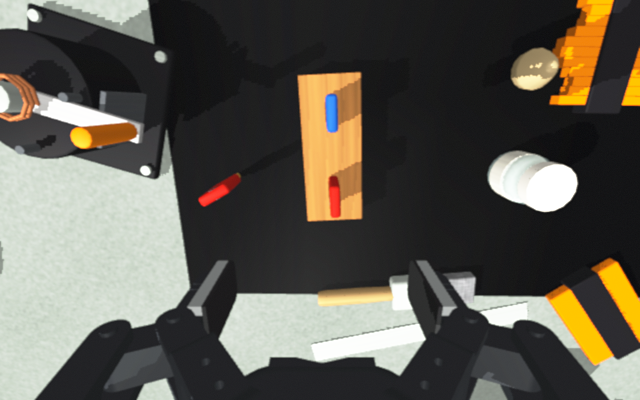

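The wrist view shows the red key's top at about (335,196), the blue one at (331,113), and a stand nearly aligned with the image. I'll get finer numbers now that the arm has settled.

```bash
python3 - <<'E'
from h import *
c=cam('wrist','w2');print(c['camera_matrix'])
s=monitor.observe();print(s['eef_pos'],s['eef_rot'])
im=c['image'];h=cv2.cvtColor(im,cv2.COLOR_RGB2HSV)
for nm,lo,hi in(('red',(172,140,60),(4,255,255)),('blue',(105,140,40),(125,255,255))):
    b,l=blobs(c,lo,hi,60)
    print(nm,b)
    for k,(st,ce) in enumerate(b):
        if 320<ce[0]<350:
            for v in range(st[1]-1,st[1]+st[3]+1):
                u=np.arange(st[0],st[0]+st[2]); u=u[l[v,st[0]:st[0]+st[2]]>0]
                if len(u): print(v,u.min(),u.max(),int(h[v,u,2].mean()),end=' | ')
            print()
E
python3 -c "
import cv2;i=cv2.imread('pics/w2.png')[60:230,290:370];cv2.imwrite('pics/w2c.png',cv2.resize(i,None,fx=3.5,fy=3.5,interpolation=cv2.INTER_CUBIC))"
```

```text
[[299.81301665   0.         321.66609676]
 [  0.         299.81301665 202.50111468]
 [  0.           0.           1.        ]]
[ 480.74767752 -341.88063242  219.72537777] [-1.79970074e+02  5.12380454e-02  1.85437240e-01]
red [([199, 172, 44, 32, 594], [220.4, 188.0]), ([331, 175, 11, 40, 368], [336.1, 194.7])]
175 332 337 135 | 176 332 338 135 | 177 332 338 135 | 178 332 338 136 | 179 331 339 142 | 180 331 339 142 | 181 331 339 144 | 182 331 339 145 | 183 331 339 153 | 184 331 340 184 | 185 331 340 222 | 186 331 340 243 | 187 331 340 249 | 188 331 340 250 | 189 331 340 249 | 190 331 340 249 | 191 331 340 249 | 192 331 340 249 | 193 332 341 245 | 194 332 341 245 | 195 332 341 245 | 196 332 341 245 | 197 332 341 245 | 198 332 341 245 | 199 332 341 245 | 200 332 341 246 | 201 332 341 246 | 202 332 341 247 | 203 332 341 247 | 204 333 341 246 | 205 333 341 246 | 206 333 341 247 | 207 333 341 247 | 208 333 341 247 | 209 333 341 247 | 210 333 341 247 | 211 333 341 248 | 212 333 341 248 | 213 333 340 252 | 214 334 340 252 | 
blue [([328, 92, 12, 37, 389], [333.5, 110.0])]
92 331 336 201 | 93 329 337 231 | 94 329 338 240 | 95 328 338 242 | 96 328 338 243 | 97 328 338 243 | 98 328 338 243 | 99 328 338 243 | 100 328 338 243 | 101 328 338 243 | 102 328 338 243 | 103 328 338 243 | 104 328 338 243 | 105 328 338 242 | 106 328 338 241 | 107 328 338 241 | 108 328 338 241 | 109 328 338 241 | 110 328 338 241 | 111 329 338 245 | 112 329 338 245 | 113 329 339 237 | 114 329 339 237 | 115 329 339 237 | 116 329 339 237 | 117 329 339 238 | 118 329 339 238 | 119 329 339 238 | 120 329 339 238 | 121 329 339 238 | 122 329 339 238 | 123 329 339 238 | 124 329 339 238 | 125 330 339 239 | 126 330 338 246 | 127 330 338 246 | 128 331 338 244 |
```

View pics/w2c.png

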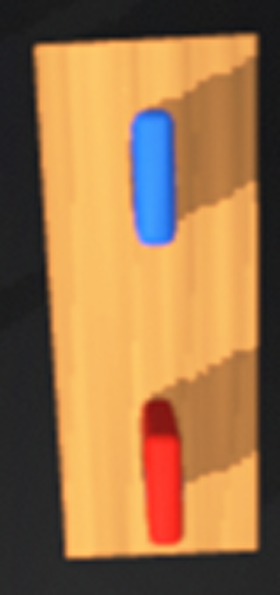

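Run:
```python
from h import *
c=cam('wrist')
a=onplane(c,(335.6,185),78);b=onplane(c,(337.6,214.5),78);m=(a+b)/2
bl=onplane(c,(333.6,110.5),78)
print(a,b,np.linalg.norm(a-b),'mid',m,'blue',bl,'dist',np.linalg.norm(m-bl))
d=bl-m;print('stand yaw of key x',np.degrees(np.arctan2(d[1],d[0]))-90,'own',np.degrees(np.arctan2((a-b)[1],(a-b)[0]))-90)
go(m[0],m[1],58,np.degrees(np.arctan2(d[1],d[0]))-90)
```

```text
[ 493.27864998 -332.31301449   78.        ] [ 495.68550365 -361.10705085   78.        ] 28.89445404666482 mid [ 494.48207682 -346.71003267   78.        ] blue [ 490.41708973 -267.26250298   78.        ] dist 79.55145563629743
stand yaw of key x 2.929023461426951 own 4.778167169009933
pos [ 480. -343.  220.] [-1.8e+02  0.0e+00 -1.0e-01] F [ 0.2  0.1 -0. ] w 0.998 t 1.1833 j [-43.  -1.  99.  -0.  82. -43.]
-> shift [ 1.47  0.37 16.19] turn [-0.     0.001 -0.053]
```

```bash
python3 -m crank '[[[1.45,0.35,8,0,0,-0.053,0],[1.45,0.35,8,0,0,-0.053,0],[1.45,0.35,8,0,0,-0.053,0],[1.45,0.35,12,0,0,-0.053,0],[1.45,0.35,15,0,0,-0.053,0],[1.45,0.35,16.1,0,0,-0.053,0],[1.45,0.35,16.1,0,0,-0.053,0],[1.45,0.35,16.1,0,0,-0.053,0]]]' 30
python3 -c "
from h import *
go(494.5,-346.5,58,3)"
```

```text
clock: 1.85
eef_pos: [494.2, -348.1, 60.7]
eef_rot: [180.0, -0.0, 2.9]
wrist_force: [-0.6, -0.2, 0.6]
gripper_width: 0.999
pos [ 494.2 -348.1   60.7] [180.   -0.    2.9] F [-0.6 -0.2  0.6] w 0.999 t 1.85 j [-42.  11. 103.  -0.  66. -45.]
-> shift [ 0.04 -0.16  0.27] turn [ 0.001 -0.001 -0.001]
```

Close with settling.

```bash
python3 -m crank '[[[0,0,0,0,0,0,0],[0,0,0,0,0,0,130],[0,0,0,0,0,0,180],[0,0,0,0,0,0,230],[0,0,0,0,0,0,255],[0,0,0,0,0,0,255],[0,0,0,0,0,0,255],[0,0,0,0,0,0,255],[0,0,0,0,0,0,255],[0,0,0,0,0,0,255]]]' 60
python3 -c "
from h import *
go(494.5,-346.5,58,3)"
```

```text
clock: 2.68
eef_pos: [494.9, -347.0, 59.6]
eef_rot: [180.0, -0.1, 3.0]
wrist_force: [3.1, 0.6, 0.2]
gripper_width: 0.111
pos [ 494.9 -347.    59.6] [ 1.8e+02 -1.0e-01  3.0e+00] F [3.1 0.6 0.2] w 0.111 t 2.6833 j [-42.  11. 103.   0.  66. -45.]
-> shift [-0.04 -0.06  0.16] turn [ 0.    -0.002  0.001]
```

```bash
python3 -m crank '[[[0,0,-2,0,0,0,255],[0,0,-5,0,0,0,255],[0,0,-9,0,0,0,255],[0,0,-12,0,0,0,255],[0,0,-12,0,0,0,255],[0,0,-12,0,0,0,255]]]' 60
python3 -c "
from h import *
go(568,-90,180,3)"
```

```text
clock: 3.18
eef_pos: [495.0, -348.1, 182.0]
eef_rot: [179.8, -0.1, 3.0]
wrist_force: [0.2, 0.3, -0.9]
gripper_width: 0.112
pos [ 495.  -348.1  182. ] [ 1.798e+02 -1.000e-01  3.000e+00] F [ 0.2  0.3 -0.9] w 0.112 t 3.1833 j [-42.   3.  99.  -0.  78. -45.]
-> shift [  8.66 -25.39   0.13] turn [ 0.004 -0.003  0.001]
```

```bash
python3 -m crank '[[[1,-3,0,0,0,0,255],[2,-6,0,0,0,0,255],[3.2,-9.5,0,0,0,0,255],[4.5,-13,0,0,0,0,255],[5.7,-16.5,0,0,0,0,255],[6.9,-20,0,0,0,0,255],[8,-23.5,0,0,0,0,255],[8.7,-25.4,0,0,0,0,255],[8.7,-25.4,0,0,0,0,255],[8.7,-25.4,0,0,0,0,255]]]' 60
python3 - <<'E'
from h import *
go(568,-90,180,3)
c=cam('wrist','w3')
print(proj(c,(568,0,56)))
i=c['image'][100:300,220:420,::-1];cv2.imwrite('pics/w3c.png',cv2.resize(i,None,fx=3,fy=3,interpolation=cv2.INTER_CUBIC))
E
```

```text
clock: 4.02
eef_pos: [566.4, -87.7, 176.8]
eef_rot: [-180.0, 0.3, 3.2]
wrist_force: [0.4, -0.3, -0.8]
gripper_width: 0.107
pos [566.4 -87.7 176.8] [-180.     0.3    3.2] F [ 0.4 -0.3 -0.8] w 0.107 t 4.0167 j [-16.  -1. 103.  -0.  78. -19.]
-> shift [ 0.14  0.24 -0.32] turn [-0.001  0.005  0.003]
[330.85734378  93.64719022]
```

View pics/w3c.png

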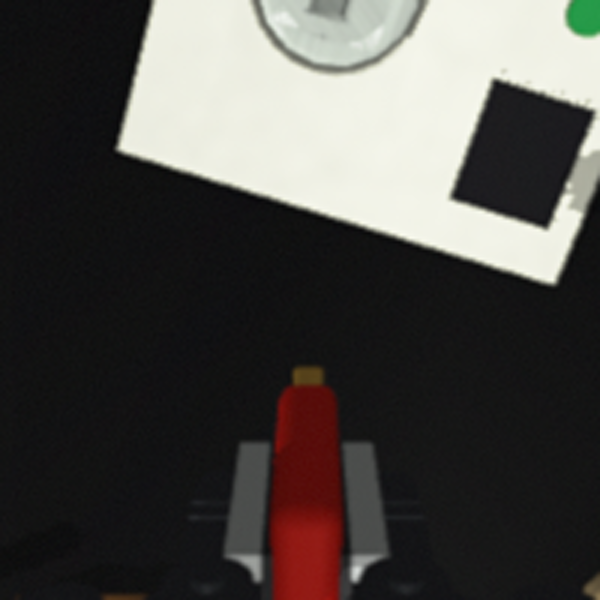

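The key hangs straight in the jaws: the blade tip shows just above the handle, at crop (308,375). The barrel is at the crop's top, with its slot at about (330,0). I'll go lower and closer for a precise look.

```bash
python3 -m crank '[[[0.2,-1.5,2,0,0,0,255],[0.2,-2.8,4,0,0,0,255],[0.2,-2.8,4,0,0,0,255],[0.2,-2.8,4,0,0,0,255],[0.2,-2.8,4,0,0,0,255]]]' 60
python3 - <<'E'
from h import *
go(568,0,140,3)
c=cam('wrist','w4')
u=proj(c,(568,0,56));print(u)
x,y=(u-50).astype(int);y=max(y,0);print(x,y)
i=c['image'][y:y+100,x:x+100,::-1];cv2.imwrite('pics/w4c.png',cv2.resize(i,None,fx=6,fy=6,interpolation=cv2.INTER_CUBIC))
E
```

```text
clock: 4.48
eef_pos: [568.2, -62.1, 139.7]
eef_rot: [180.0, -0.0, 3.0]
wrist_force: [0.0, -0.4, -0.4]
gripper_width: 0.109
pos [568.2 -62.1 139.7] [180.  -0.   3.] F [ 0.  -0.4 -0.4] w 0.109 t 4.4833 j [-14.   1. 105.  -0.  74. -17.]
-> shift [ 0.3  -6.2  -0.03] turn [ 0.001 -0.    -0.001]
[326.15670056 132.19107234]
276 82
```

View pics/w4c.png

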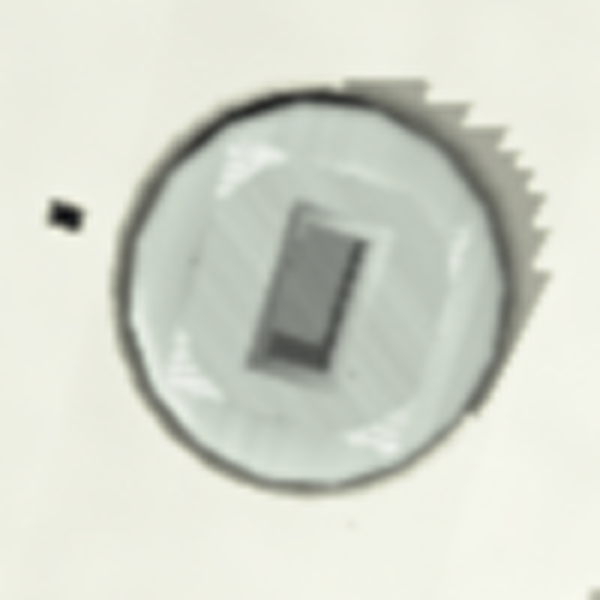

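The slot is centred in the barrel at crop (318,290), full-image (329,130), leaning about 17° clockwise. I'll turn those points into positions.

Run:
```python
from h import *
c=cam('wrist');s=monitor.observe()
P=lambda x,y,z=56:onplane(c,(276+x/6-.42,82+y/6-.42),z)
L,Rr,T,B=P(130,290),P(504,290),P(317,98),P(317,488)
print('diam',np.linalg.norm(L-Rr),np.linalg.norm(T-B),'ctr',(L+Rr)/2,(T+B)/2)
# fit of disc by colour: disc greyish-green darker than box
g=cv2.cvtColor(c['image'],cv2.COLOR_RGB2HSV)
k=P(318,290);print('slot',k)
for a,b in(((297,200),(250,365)),((370,238),(328,370)),((392,225),(335,375))):
    d=P(*a)-P(*b);print('len',np.linalg.norm(d),'yaw',np.degrees(np.arctan2(d[1],d[0]))-90)
# white box outline at z=50
m=cv2.inRange(g,(0,0,200),(180,40,255));n,l,st,ce=cv2.connectedComponentsWithStats(m);i=l[190,300] if l[190,300] else 1+st[1:,4].argmax()
ct=max(cv2.findContours((l==i).astype(np.uint8),0,2)[0],key=cv2.contourArea)
ap=cv2.approxPolyDP(ct,6,True)[:,0];w=np.array([onplane(c,p,50) for p in ap]);print(ap.tolist());print(w.round(1)[:,:2].tolist())
for p,q in zip(w,np.roll(w,-1,0)):print(np.linalg.norm(p-q).round(1),np.degrees(np.arctan2(*(q-p)[[1,0]])).round(1),end=' ; ')
# key blade in the jaws
print(s['eef_pos'],s['eef_rot'])
h=g;b=cv2.inRange(h,(12,110,40),(32,255,230));n,l,st,ce=cv2.connectedComponentsWithStats(b);print([(a.tolist(),e.round(1).tolist()) for a,e in zip(st[1:],ce[1:]) if a[4]>12])
print('expected blade tip ctr px',proj(c,s['eef_pos']+[0,0,-56]),[proj(c,s['eef_pos']+[dx,7,-56]).round(1) for dx in(-3,3)])
```

```text
diam 42.0535812729652 42.878942507833855 ctr [570.10209212   1.43719976  56.        ] [5.70160079e+02 3.84370491e-01 5.60000000e+01]
slot [570.21034314   1.44277964  56.        ]
len 18.81451837243259 yaw -13.363850962741708
len 15.24689241538404 yaw -14.392939201047028
len 17.628936741393687 yaw -17.515401937675975
[[288, 16], [246, 191], [407, 237], [427, 191], [404, 220], [370, 210], [368, 189], [385, 164], [406, 168], [418, 151], [411, 144], [417, 133], [431, 133], [430, 145], [445, 140], [476, 81]]
[[541.2, 68.5], [511.9, -46.3], [636.4, -77.4], [645.9, -39.5], [632.1, -63.3], [605.2, -56.5], [602.0, -40.2], [612.4, -20.9], [627.9, -23.0], [634.7, -10.4], [629.0, -5.8], [632.0, 2.0], [641.8, 2.5], [642.5, -5.8], [652.4, -1.8], [665.9, 37.4]]
118.5 -104.3 ; 128.4 -14.0 ; 39.2 76.0 ; 27.6 -120.0 ; 27.7 165.8 ; 16.7 101.0 ; 21.9 61.8 ; 15.7 -7.8 ; 14.3 61.8 ; 7.3 140.8 ; 8.3 68.5 ; 9.8 2.9 ; 8.3 -85.2 ; 10.7 21.9 ; 41.4 71.1 ; 128.5 166.0 ; [569.03075295 -62.09079821 140.88395733] [ 1.79939058e+02 -1.29563522e-01  2.96030291e+00]
[([317, 222, 11, 6, 63], [322.1, 224.6]), ([457, 245, 64, 102, 1278], [485.1, 286.5]), ([523, 248, 76, 131, 873], [563.0, 299.9]), ([480, 284, 16, 1, 16], [487.5, 284.0]), ([478, 292, 17, 1, 17], [486.0, 292.0]), ([207, 340, 20, 19, 115], [217.0, 348.6]), ([238, 369, 11, 12, 54], [243.0, 374.5]), ([214, 389, 13, 11, 57], [220.9, 394.4])]
expected blade tip ctr px [322.06552476 233.73182906] [array([318. , 223.6]), array([327.3, 224. ])]
```

```bash
python3 -c "
from h import *
go(569.9,-0.2,121,-14)"
```

```text
pos [569.  -62.1 140.9] [ 1.799e+02 -1.000e-01  3.000e+00] F [-0.5  0.2  0.3] w 0.109 t 4.5833 j [-14.   1. 105.  -0.  74. -17.]
-> shift [ 0.4  -6.18  1.98] turn [ 0.001 -0.002  0.296]
```

```bash
python3 -m crank '[[[0.2,-2,0,0,0,0.1,255],[0.4,-4,0,0,0,0.2,255],[0.4,-6.2,0,0,0,0.296,255],[0.4,-6.2,1,0,0,0.296,255],[0.4,-6.2,2,0,0,0.296,255],[0.4,-6.2,2,0,0,0.296,255],[0.4,-6.2,2,0,0,0.296,255],[0.4,-6.2,2,0,0,0.296,255]]]' 60
python3 - <<'E'
from h import *
go(569.9,-0.2,121,-14)
c=cam('wrist','w5')
i=c['image'][190:290,270:370,::-1];cv2.imwrite('pics/w5c.png',cv2.resize(i,None,fx=6,fy=6,interpolation=cv2.INTER_CUBIC))
E
```

```text
clock: 5.25
eef_pos: [568.9, 0.5, 119.2]
eef_rot: [180.0, 0.0, -14.0]
wrist_force: [-0.2, -0.4, 0.7]
gripper_width: 0.103
pos [5.689e+02 5.000e-01 1.192e+02] [180.   0. -14.] F [-0.2 -0.4  0.7] w 0.103 t 5.25 j [ -7.   2. 106.  -0.  72.   7.]
-> shift [ 0.11  0.04 -0.18] turn [0.    0.    0.001]
```

View pics/w5c.png

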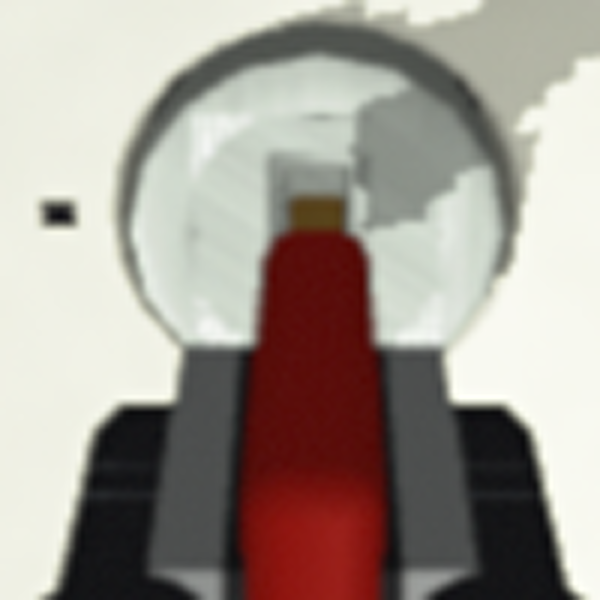

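Run:
```python
from h import *
c=cam('wrist');s=monitor.observe();e=s['eef_pos'];print(e,s['eef_rot'])
P=lambda x,y,z=56:onplane(c,(270+x/6-.42,190+y/6-.42),z)
R=Ro.from_euler('z',-14,degrees=True).inv()
for n,q in(('barrel L',P(130,220)),('R',P(502,220)),('barrel top',P(317,55)),('slot chamfer L',P(267,170)),('back edge',P(310,155)),('blade',P(317,197,e[2]-55.6)),('bladeL',P(290,205,e[2]-55.6)),('bladeR',P(345,205,e[2]-55.6))):print(n,R.apply(q-e).round(2))
```

```text
[569.26265265   0.6655018  119.74613388] [ 1.79999008e+02 -4.13969298e-02 -1.39618873e+01]
barrel L [-20.51   1.83 -63.75]
R [ 21.28   1.84 -63.75]
barrel top [  0.47  21.31 -63.75]
slot chamfer L [ -5.08   7.87 -63.75]
back edge [ -0.29   9.65 -63.75]
blade [  0.46   7.98 -55.6 ]
bladeL [ -2.43   7.06 -55.6 ]
bladeR [  3.46   7.06 -55.6 ]
```

```bash
python3 -m crank '[[[0,0.07,0.3,0,0,0,255],[0,0.07,0.6,0,0,0,255],[0,0.07,0.9,0,0,0,255],[0,0.07,1.2,0,0,0,255],[0,0.07,1.5,0,0,0,255],[0,0.07,1.5,0,0,0,255]]]' 60
python3 -c "
from h import *
go(569.9,-0.2,83.6,-14)"
```

```text
clock: 5.85
eef_pos: [568.4, 0.2, 103.5]
eef_rot: [179.9, 0.0, -13.9]
wrist_force: [0.2, -2.5, -2.3]
gripper_width: 0.112
pos [5.684e+02 2.000e-01 1.035e+02] [179.9   0.  -13.9] F [ 0.2 -2.5 -2.3] w 0.112 t 5.85 j [ -7.   3. 107.  -0.  70.   7.]
-> shift [0.15 0.   1.99] turn [0.001 0.001 0.001]
```

```bash
python3 -m crank '[[[0,0,0.4,0,0,0,255],[0,0,0.8,0,0,0,255],[0,0,1.2,0,0,0,255],[0,0,1.6,0,0,0,255],[0,0,1.8,0,0,0,255],[0,0,2.0,0,0,0,255],[0,0,2.1,0,0,0,255],[0,0,2.1,0,0,0,255]]]' 60
python3 -c "
from h import *
go(569.9,-0.2,83.6,-14)"
```

```text
clock: 6.52
eef_pos: [568.6, 0.1, 83.4]
eef_rot: [179.9, 0.0, -13.9]
wrist_force: [-2.7, -5.7, 4.4]
gripper_width: 0.105
pos [5.686e+02 1.000e-01 8.340e+01] [179.9   0.  -13.9] F [-2.7 -5.7  4.4] w 0.105 t 6.5167 j [ -7.   5. 107.  -0.  68.   6.]
-> shift [ 0.13  0.   -0.02] turn [0.001 0.    0.001]
```

```bash
python3 -m crank '[[[0,0,0.08,0,0,0,255],[0,0,0.15,0,0,0,255],[0,0,0.15,0,0,0,255],[0,0,0.15,0,0,0,255]]]' 60
```

```text
clock: 6.85
eef_pos: [568.8, 0.1, 83.3]
eef_rot: [179.9, 0.0, -13.9]
wrist_force: [-6.7, -5.6, 11.9]
gripper_width: 0.108
```

```bash
python3 -m crank '[[[-0.01,-0.01,-0.05,0,0,0.12,255],[-0.02,-0.01,-0.05,0,0,0.24,255],[-0.03,-0.02,-0.05,0,0,0.36,255],[-0.04,-0.03,-0.05,0,0,0.48,255],[-0.05,-0.04,-0.05,0,0,0.6,255],[-0.06,-0.05,-0.05,0,0,0.7,255],[-0.06,-0.05,-0.05,0,0,0.7,255]]]' 60
python3 -c "
from h import *
go(568,0,83.6,-90);print(monitor.observe()['ft_torque'])"
```

```text
clock: 7.43
eef_pos: [568.3, 1.1, 83.4]
eef_rot: [179.9, -0.0, -54.2]
wrist_force: [-4.3, -3.4, 7.9]
gripper_width: 0.111
pos [568.3   1.1  83.4] [179.9  -0.  -54.2] F [-4.3 -3.4  7.9] w 0.111 t 7.4333 j [ -7.   5. 107.  -0.  68.  47.]
-> shift [ 0.07  0.09 -0.02] turn [ 0.001 -0.     0.624]
[-0.73949117  0.83399858 -0.09382973]
```

```bash
python3 -m crank '[[[-0.01,-0.01,0,0,0,0.12,255],[-0.02,-0.01,0,0,0,0.24,255],[-0.03,-0.02,0,0,0,0.36,255],[-0.04,-0.03,0,0,0,0.48,255],[-0.05,-0.04,0,0,0,0.58,255],[-0.05,-0.05,0,0,0,0.66,255],[-0.06,-0.05,0,0,0,0.72,255],[-0.06,-0.05,0,0,0,0.72,255],[-0.06,-0.05,0,0,0,0.72,255]]]' 60
python3 -c "
from h import *
go(568,0,83.6,-95);print(monitor.observe()['ft_torque'])"
```

```text
clock: 8.18
eef_pos: [568.4, 1.6, 83.4]
eef_rot: [180.0, -0.1, -95.2]
wrist_force: [-3.9, -5.6, 8.2]
gripper_width: 0.107
pos [568.4   1.6  83.4] [ 1.80e+02 -1.00e-01 -9.52e+01] F [-3.9 -5.6  8.2] w 0.107 t 8.1833 j [ -7.   5. 107.  -0.  68.  88.]
-> shift [ 0.16  0.02 -0.02] turn [ 0.    -0.002 -0.003]
[-0.84670008  0.78246628  0.50297681]
```

```bash
python3 -m crank '[[[0,0,0,0,0,0.06,255],[0,0,0,0,0,0.12,255],[0,0,0,0,0,0.12,255],[0,0,0,0,0,0.12,255]]]' 60
python3 -c "
from h import *
go(568,0,83.6,-95);print(monitor.observe()['ft_torque'])"
```

```text
clock: 8.52
eef_pos: [568.2, 1.6, 83.4]
eef_rot: [180.0, -0.1, -101.9]
wrist_force: [-5.5, -5.2, 8.0]
gripper_width: 0.111
pos [568.2   1.6  83.4] [ 1.800e+02 -1.000e-01 -1.019e+02] F [-5.5 -5.2  8. ] w 0.111 t 8.5167 j [ -7.   5. 107.  -0.  68.  95.]
-> shift [ 0.16 -0.01 -0.02] turn [ 0.001 -0.002 -0.121]
[-0.80491857  0.96666172  1.17122641]
```

```bash
python3 -m crank '[[[0,0,0,0,0,-0.03,200],[0,0,0,0,0,-0.03,120],[0,0,0,0,0,-0.03,60],[0,0,0,0,0,-0.03,0],[0,0,0,0,0,-0.03,0],[0,0,0,0,0,-0.03,0],[0,0,-4,0,0,-0.03,0],[0,0,-8,0,0,-0.03,0],[0,0,-12,0,0,-0.03,0],[0,0,-12,0,0,-0.03,0]]]' 60
python3 - <<'E'
from h import *
c=cam('wrist');u=proj(c,(570,1,100));print(u)
x=int(np.clip(u[0]-90,0,460));y=int(np.clip(u[1]-90,0,220))
cv2.imwrite('pics/w6.png',cv2.resize(c['image'][y:y+180,x:x+180,::-1],None,fx=3,fy=3))
go(568,100,225,-90)
c=cam('side');i=c['image'];
E
```

```text
clock: 9.35
eef_pos: [573.2, 1.7, 212.8]
eef_rot: [-179.1, 0.1, -100.4]
wrist_force: [1.0, 0.0, 1.7]
gripper_width: 1.003
[322.84921501 211.18247961]
pos [571.7   1.8 209. ] [-1.793e+02  1.000e-01 -1.004e+02] F [ 0.8  0.9 -1. ] w 1.0 t 9.4 j [ -7.  -3. 102.   0.  80.  93.]
-> shift [-9.59  2.13 -1.62] turn [-0.012 -0.    -0.182]
```

View pics/w6.png

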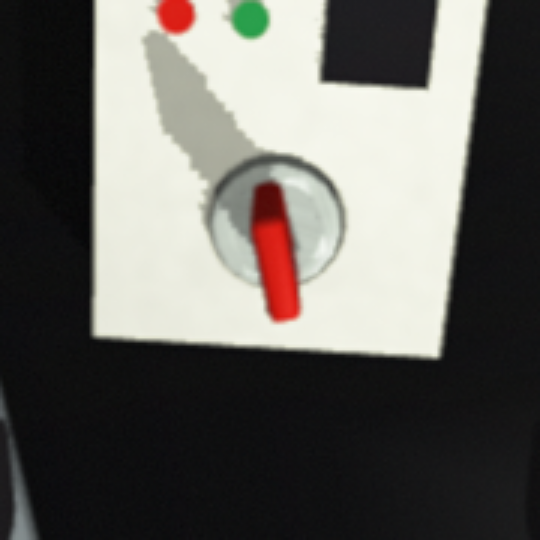

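The key stands in the switch: the barrel is at crop (278,220) and the key is turned roughly a quarter turn against the box. The 1.2 N·m of resistance fits contact with the stop. Next I go to the shutter with the wrist turned round, which leaves room in joint 6.

```bash
python3 - <<'E'
from h import *
c=cam('wrist');b,l=blobs(c,(172,140,200),(4,255,255),60)
for st,ce in b:
    m=(l>0)&(c['image'][:,:,0]>190)
    m[:, :st[0]]=0
    q=onplane(c,ce,102)
    if np.hypot(q[0]-570,q[1])<40:
        v,u=np.nonzero(m[:,st[0]:st[0]+st[2]]); w=np.array([onplane(c,(a+st[0],d),102)[:2] for a,d in zip(u,v)])
        (ctr,sz,an)=cv2.minAreaRect(w.astype(np.float32));e=np.linalg.svd(w-w.mean(0))[2][0];print('key',ctr,sz,'long axis',np.degrees(np.arctan2(e[1],e[0])))
go(545,120,230,-40)
E
python3 -m crank '[[[0,0,-2,0,0,-0.12,0],[0,0,-2,0,0,-0.24,0],[0,0,-2,0,0,-0.36,0],[0,0,-2,0,0,-0.48,0],[0,0,-2,0,0,-0.6,0],[0,0,-2,0,0,-0.72,0],[0,0,-2,0,0,-0.84,0],[0,0,-2,0,0,-0.96,0],[0,0,-2,0,0,-1.08,0],[0,0,-2,0,0,-1.2,0]]]' 60
python3 -m crank '[[[0,0,0,0,0,-0.12,0],[0,0,0,0,0,-0.24,0],[0,0,0,0,0,-0.36,0],[0,0,0,0,0,-0.48,0],[0,0,0,0,0,-0.6,0],[0,0,0,0,0,-0.72,0],[0,0,0,0,0,-0.84,0],[0,0,0,0,0,-0.96,0],[0,0,0,0,0,-1.08,0],[0,0,0,0,0,-1.2,0]]]' 60
python3 -c "
from h import *
go(560,150,230,86)"
```

```text
key (569.8690185546875, -0.5303659439086914) (27.472557067871094, 6.537950038909912) long axis -179.39612595070068
pos [568.5   2.2 202.7] [-179.9    0.  -100.4] F [ 0.5 -0.1 -0.3] w 0.995 t 9.5 j [ -7.  -3. 103.   0.  80.  93.]
-> shift [-11.16   4.44  -2.73] turn [-1.000e-03 -0.000e+00 -1.055e+00]
clock: 10.33
eef_pos: [567.0, 2.3, 219.2]
eef_rot: [179.9, 0.3, -31.4]
wrist_force: [-1.0, -0.4, -0.1]
gripper_width: 0.998
clock: 11.17
eef_pos: [567.0, 2.3, 219.2]
eef_rot: [-179.8, 0.2, 37.4]
wrist_force: [0.6, 0.3, -0.4]
gripper_width: 0.999
pos [567.    2.3 219.2] [-179.8    0.2   37.4] F [ 0.6  0.3 -0.4] w 0.999 t 11.1667 j [ -7.  -3. 102.   0.  82. -45.]
-> shift [  8.41 -12.16  -1.07] turn [-0.005  0.002 -0.848]
```

```bash
python3 -m crank '[[[1,-1.5,-1,0,0,-0.1,0],[2,-3,-1,0,0,-0.2,0],[3,-4.5,-1,0,0,-0.3,0],[4,-6,-1,0,0,-0.4,0],[5,-7.5,-1,0,0,-0.5,0],[6,-9,-1,0,0,-0.6,0],[7.2,-10.5,-1,0,0,-0.72,0],[8.4,-12.2,-1,0,0,-0.84,0],[8.4,-12.2,-1,0,0,-0.84,0],[8.4,-12.2,-1,0,0,-0.84,0]]]' 60
python3 - <<'E'
from h import *
c=cam('wrist','w7')
go(575,188,130,86)
print(proj(c,(575,188,148)),proj(c,(489,195,115)))
E
```

```text
clock: 12.0
eef_pos: [560.6, 150.6, 229.7]
eef_rot: [-179.8, 0.1, 85.2]
wrist_force: [0.9, -0.5, 0.6]
gripper_width: 1.001
pos [560.9 149.9 230.1] [-1.798e+02  1.000e-01  8.510e+01] F [0.3 0.3 0.5] w 0.999 t 12.05 j [  8.  -2. 100.  -0.  83. -77.]
-> shift [ 3.93  1.11 10.  ] turn [-0.003  0.001 -0.015]
[373.97653201 233.96469728] [372.79836636 111.90569763]
```

View pics/w7.png

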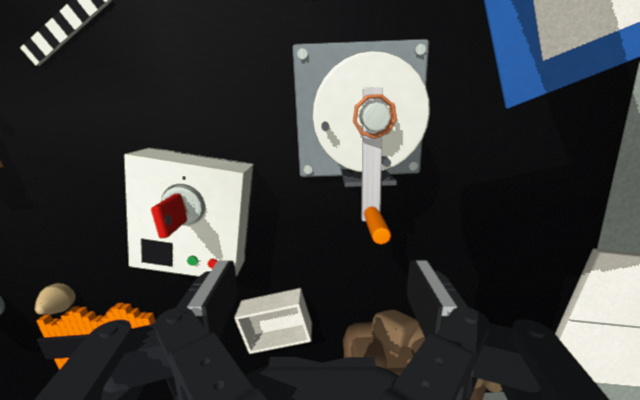

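The orange grip's top is at about (380,238) and the hub at (375,117). The path to the robot's right, past the card box and the control box, is clear at grip height.

Run:
```python
from h import *
c=cam('wrist')
b,l=blobs(c,(8,150,100),(20,255,255),60);print([x for x in b if 350<x[1][0]<400])
g=onplane(c,(381,239),148);p=onplane(c,(375,117),115);print('grip',g,'hub',p,np.hypot(*(g-p)[:2]))
gb=onplane(c,(371,209),97);print('grip base',gb)
d=g-p;print('arm angle',np.degrees(np.arctan2(d[1],d[0])))
print('drum',onplane(c,(313,112),88),onplane(c,(429,112),88))
go(g[0],g[1],130,86)
```

```text
[([355, 95, 42, 42, 323], [377.7, 115.6]), ([365, 206, 27, 38, 614], [377.5, 225.2])]
grip [580.1676895  192.51329381 148.        ] hub [493.30328581 196.03012106 115.        ] 86.93556637649165
grip base [574.4415692  193.05705253  97.        ]
arm angle -2.318433823680199
drum [486.31039419 148.26790614  88.        ] [494.64584147 246.15976926  88.        ]
pos [561.2 149.5 230.6] [-1.798e+02  1.000e-01  8.510e+01] F [ 0.5 -1.   0.1] w 1.002 t 12.1 j [  8.  -2.  99.  -0.  83. -78.]
-> shift [ 4.46  1.55 10.05] turn [-0.003  0.001 -0.016]
```

```bash
python3 -m crank '[[[2,0.7,0,0,0,-0.03,0],[4.4,1.3,0,0,0,-0.03,0],[4.4,1.3,1,0,0,-0.03,0],[4.4,1.3,4,0,0,-0.03,0],[4.4,1.3,7,0,0,-0.03,0],[4.4,1.3,9.9,0,0,-0.03,0],[4.4,1.3,9.9,0,0,-0.03,0],[4.4,1.3,9.9,0,0,-0.03,0],[4.4,1.3,9.9,0,0,-0.03,0]]]' 60
python3 - <<'E'
from h import *
go(577,192.5,131,87)
c=cam('wrist');i=c['image'][150:350,220:440,::-1];cv2.imwrite('pics/w8.png',cv2.resize(i,None,fx=2.5,fy=2.5))
E
```

```text
clock: 12.85
eef_pos: [579.2, 192.3, 134.7]
eef_rot: [179.9, -0.0, 86.8]
wrist_force: [-0.3, -0.4, 0.4]
gripper_width: 0.999
pos [579.2 192.3 134.7] [179.9  -0.   86.8] F [-0.3 -0.4  0.4] w 0.999 t 12.85 j [ 11.   7. 100.  -0.  73. -75.]
-> shift [ 0.01 -0.23  0.37] turn [ 0.002 -0.    -0.003]
```

View pics/w8.png

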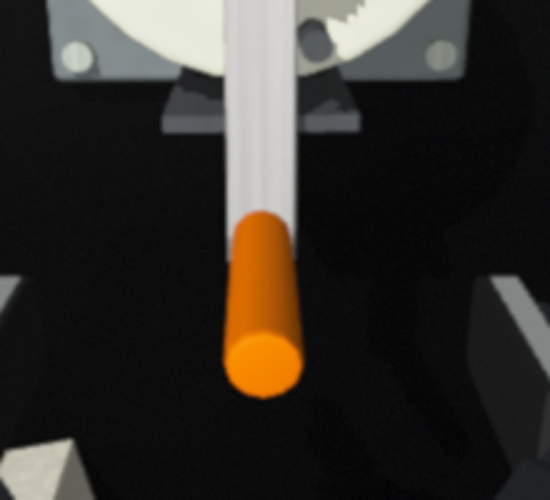

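The grip's top is centred between the jaws at crop (263,365). I'll close on it.

```bash
python3 -m crank '[[[0,-0.15,0,0,0,0,0],[0,-0.15,0,0,0,0,100],[0,-0.15,0,0,0,0,160],[0,-0.15,0,0,0,0,200],[0,-0.15,0,0,0,0,255],[0,-0.15,0,0,0,0,255],[0,-0.15,0,0,0,0,255],[0,-0.15,0,0,0,0,255],[0,-0.15,0,0,0,0,255]]]' 60
python3 - <<'E'
from h import *
go(577,192.5,131,87)
p=np.array([492,196.5]);s=monitor.observe();e=s['eef_pos'];y=s['eef_rot'][2]
print('r',np.hypot(*(e[:2]-p)))
R=Ro.from_euler('xyz',s['eef_rot'],degrees=True)
for th in (.15,.3,.45,.6,.75,.9,1.0,1.1,1.15,1.2):
    q=Ro.from_rotvec([0,0,-th]);d=q.apply(e-np.r_[p,e[2]])+np.r_[p,e[2]]-e
    print(th,(R.inv().apply(d)/10).round(2))
E
```

```text
clock: 13.65
eef_pos: [577.0, 193.3, 133.5]
eef_rot: [180.0, -0.0, 86.9]
wrist_force: [1.0, 1.7, 1.5]
gripper_width: 0.145
pos [577.  193.3 133.5] [180.   -0.   86.9] F [1.  1.7 1.5] w 0.145 t 13.65 j [ 12.   6. 100.   0.  73. -75.]
-> shift [-0.08  0.    0.25] turn [ 0.    -0.001 -0.001]
r 85.0628621269406
0.15 [-1.27 -0.08 -0.  ]
0.3 [-2.52 -0.34 -0.  ]
0.45 [-3.71 -0.79 -0.  ]
0.6 [-4.83 -1.41 -0.  ]
0.75 [-5.83 -2.19 -0.  ]
0.9 [-6.71 -3.11 -0.  ]
1.0 [-7.22 -3.8  -0.  ]
1.1 [-7.65 -4.53 -0.01]
1.15 [-7.84 -4.91 -0.01]
1.2 [-8.01 -5.3  -0.01]
```

```bash
python3 -m crank '[[[-0.64,-0.02,0,0,0,0.075,255],[-1.27,-0.08,0,0,0,0.15,255],[-1.9,-0.19,0,0,0,0.225,255],[-2.52,-0.34,0,0,0,0.3,255],[-3.12,-0.54,0,0,0,0.375,255],[-3.71,-0.79,0,0,0,0.45,255],[-4.28,-1.08,0,0,0,0.525,255],[-4.83,-1.41,0,0,0,0.6,255],[-4.83,-1.41,0,0,0,0.6,255]]]' 80
python3 - <<'E'
from h import *
go(577,192.5,131,87)
p=np.array([492,196.5]);s=monitor.observe();e=s['eef_pos'];a=e[:2]-p
print('r',np.hypot(*a),'th',-2.2-np.degrees(np.arctan2(a[1],a[0])))
R=Ro.from_euler('xyz',s['eef_rot'],degrees=True)
for th in (.1,.2,.3,.4,.5,.55,.6):
    q=Ro.from_rotvec([0,0,-th]);d=q.apply(e-np.r_[p,e[2]])+np.r_[p,e[2]]-e
    print(th,(R.inv().apply(d)/10).round(2))
E
```

```text
clock: 14.4
eef_pos: [559.5, 146.3, 133.5]
eef_rot: [-179.9, -0.1, 52.4]
wrist_force: [-0.8, 4.5, 0.7]
gripper_width: 0.141
pos [559.5 146.3 133.5] [-1.799e+02 -1.000e-01  5.240e+01] F [-0.8  4.5  0.7] w 0.141 t 14.4 j [  7.   2. 105.   0.  73. -45.]
-> shift [ 4.73 -1.43  0.26] turn [-0.002 -0.002 -0.604]
r 84.10838013410984 th 34.47699361543175
0.1 [-0.84 -0.03 -0.  ]
0.2 [-1.67 -0.14 -0.  ]
0.3 [-2.49 -0.33 -0.  ]
0.4 [-3.29 -0.61 -0.  ]
0.5 [-4.05 -0.96 -0.  ]
0.55 [-4.42 -1.17 -0.  ]
0.6 [-4.77 -1.39 -0.  ]
```

```bash
python3 -m crank '[[[-0.84,-0.03,0,0,0,0.1,255],[-1.67,-0.14,0,0,0,0.2,255],[-2.49,-0.33,0,0,0,0.3,255],[-3.29,-0.61,0,0,0,0.4,255],[-3.68,-0.78,0,0,0,0.45,255],[-4.05,-0.96,0,0,0,0.5,255],[-4.05,-0.96,0,0,0,0.5,255],[-4.05,-0.96,0,0,0,0.5,255]]]' 80
cat > st.py <<'E'
from h import *
s=monitor.observe();e=s['eef_pos'];a=e[:2]-np.array([492,196.5]);t=np.array([a[1],-a[0]])/np.hypot(*a)
print(e.round(1),s['eef_rot'].round(1),s['wrist_force'].round(1),s['gripper_width'],'r',np.hypot(*a).round(1),'th',np.radians(-2.2-np.degrees(np.arctan2(a[1],a[0]))).round(3),'Ftan',(t@s['wrist_force'][:2]).round(1),'Frad',(a@s['wrist_force'][:2]/np.hypot(*a)).round(1))
E
python3 st.py
```

```text
clock: 15.07
eef_pos: [527.6, 121.0, 133.5]
eef_rot: [-179.8, -0.1, 23.9]
wrist_force: [-1.3, 8.2, 1.7]
gripper_width: 0.14
[527.6 121.  133.5] [-1.798e+02 -1.000e-01  2.390e+01] [-1.3  8.2  1.7] 0.14041338915090623 r 83.5 th 1.091 Ftan -2.4 Frad -8.0
```

```bash
python3 -m crank '[[[-0.2,-0.15,0,0,0,0.03,255],[-0.4,-0.17,0,0,0,0.05,255],[-0.4,-0.17,0,0,0,0.05,255],[-0.4,-0.17,0,0,0,0.05,255]]]' 80
python3 st.py
```

```text
clock: 15.4
eef_pos: [526.3, 120.6, 133.6]
eef_rot: [-180.0, -0.5, 21.1]
wrist_force: [12.2, 7.4, -6.7]
gripper_width: 0.14
[526.3 120.6 133.6] [-180.    -0.5   21.1] [12.2  7.4 -6.7] 0.14003531769288335 r 83.3 th 1.108 Ftan -14.1 Frad -1.7
```

The tangential force jumped from 2 to 14 N and the travel stopped, so the arm is at its stop. One last check with the side camera and a short hold.

```bash
python3 -m crank '[[[0,0,0,0,0,0,255],[0,0,0,0,0,0,255],[0,0,0,0,0,0,255],[0,0,0,0,0,0,255],[0,0,0,0,0,0,255],[0,0,0,0,0,0,255]]]' 80
python3 st.py
python3 - <<'E'
from h import *
a=cam('side')['image'][60:340,220:480,::-1];b=cam('top')['image'][120:260,180:420,::-1]
a=cv2.resize(a,None,fx=2,fy=2)[:560];b=cv2.resize(b,(280,163))
cv2.imwrite('pics/fin.png',np.hstack([a,np.vstack([b,np.zeros((560-163,280,3),np.uint8)])]))
E
```

```text
clock: 15.9
eef_pos: [526.3, 120.6, 133.7]
eef_rot: [-180.0, -0.5, 21.1]
wrist_force: [12.1, 8.0, -7.1]
gripper_width: 0.142
[526.3 120.6 133.7] [-180.    -0.5   21.1] [12.1  8.  -7.1] 0.14171885113861268 r 83.3 th 1.107 Ftan -14.3 Frad -2.3
```

View pics/fin.png

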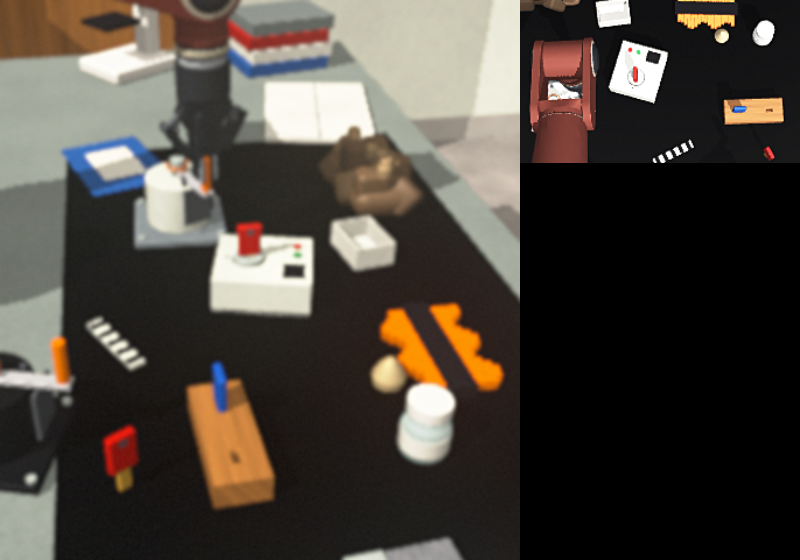

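The final view shows the red key upright and seated in the switch at (249,240). The shutter arm is held open at (205,175), the blue key is still in the stand, and nothing else has moved. I'm handing in.

```bash
python3 -c "
from rig import ticket
print(ticket.finish_job())"; python3 st.py
```

```text
the job is handed in; nothing more can be done
None
the job is handed in; nothing more can be done
```

The job is handed in: the red key is in the switch and turned to its stop, and the gripper is holding the shutter arm open at its stop. It took about 16 s of the 64 s allowed.

- **Key seated:** I took the red key from the stand and pushed it into the switch until it would go no further. It stopped 0.3 mm below the height I expected, with 12 N pushing back.
- **Key turned:** I turned it clockwise until the resistance rose to about 1.2 N·m. After I let go, the camera put the key at about 1.32 rad. That fits the barrel at its 1.2 rad stop plus the play. I couldn't read the barrel angle itself.
- **Shutter held open:** I swung the arm clockwise by its orange grip to about 1.11 rad by my estimate. There the force along the swing jumped from 2 to 14 N and the arm stopped moving. It stayed steady for half a second before I handed in.
- **Rest of the table:** In the last picture the blue key was still in its slot and the other things in view looked undisturbed.

Two checks disagreed slightly:
- **Slot position:** My readings of the slot position differed by about 1 mm, but the key went in without trouble.
- **Pivot position:** My pivot estimate was 1–2 mm off, which showed as an 8 N sideways force near the end of the swing. I corrected it to about 2 N.

I viewed 10 pictures plus one final check.

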